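Tighten the hold-down and park its lever inboard

TASK

The right-hand clamp on the clamping board is slack and its lever sticks out past the end of the board: turn the lever clockwise until the clamp is firmly tight on the block, then let go, so that its teeth are free of load. Take it afresh, lift it out of its teeth, swing it in over the board without slackening the clamp (drop it and take it again on the way if your wrist runs out), and let it drop fully into the tooth that points it most nearly straight back, like its neighbour on the left. Do not shift the block, the left-hand lever or the loose things lying about.

Things in the scene. Friction and masses are not known exactly. Their poses are not given: they have to be found in the camera images.
- jig: The clamping board: ply, 190 (its x) x 270 (its y) x 18 mm, fixed to the worktop, a hardwood fence along its back (+x) edge. Origin: centre of its underside; x points from the open front edge to the fence, y left, z up. Two strap clamps stand on it, each on a vertical stud: the right one at x = -22, y = -65 mm, the left one at x = -22, y = +65 mm.
- right_lever: Black clamping lever of the right-hand (slack) clamp. Origin: on the stud axis at the underside of its hub (77.5 mm over the worktop when down in its teeth); x points out along the arm, z up. Hub 45 mm across, 26 mm high; a sloping neck, then a level grip bar out to 107 mm from the axis. It starts pointing to the right (jig -y, within 30 degrees), past the board's end.
- right_lever_grip (a point): Middle of the right lever's grip bar: on the lever's x axis 78 mm from the stud axis, 29 mm above its origin (106 mm over the worktop when down). The bar is 16 mm wide, 18 mm high and 64 mm long (43 to 107 mm from the axis).
- right_stud (a point): Top of the nut on the right stud's axis, 74.5 mm over the worktop. With the lever down its teeth turn this nut: clockwise from above tightens against a light drag (up to 3 N at the grip), until it comes to a firm stop after an amount not known beforehand (30 to 65 degrees, felt as over 8 N at the grip). The nut stays where it is left; turned back anticlockwise it slackens.
- right_hub (a point): Top of the right lever's hub, on the axis. Lifted straight up against a spring (5 to 8 N; 12 mm travel) the lever is clear of its teeth from 7 mm up and swings freely either way without turning the nut. Let go, the spring drops it into the nearest of 12 teeth (30 degrees apart; about 1 degree of play).
- left_lever: The same lever on the left-hand clamp, already tight and parked: it points straight back (jig +x) over the work. Origin and axes as for the right lever.
- left_lever_grip (a point): Middle of the left lever's grip bar, 78 mm from its stud axis, 29 mm above the lever's origin.
- right_strap: Steel strap of the right-hand clamp, 118 x 29 x 8 mm, 56 to 64 mm over the worktop: its heel stands on a stepped block at the front, the stud passes through it and its round nose presses on the work block. Slack, the nose is less than 1 mm above the work. Origin at the heel, x towards the nose.
- work_block: The work: a pine block 64 (x) x 160 (y) x 38 mm lying loose on the board against the fence, under both straps. Origin at the centre of its underside, 18 mm over the worktop.
- pencil: A red pencil, 142 mm long, lying on the worktop right of the board. A bystander. Origin at the centre of its underside.
- sanding_block: A sanding block, 110 x 67 x 30 mm, on the worktop to the right of the board. A bystander. Origin at the centre of its underside.
- packing_piece: A loose pine packing piece, 60 x 70 x 18 mm, lying on the board between the two clamps. A bystander. Origin at the centre of its underside.

How it is judged:
By the outcome, as a careful person would: the job done as asked, in the order asked, and still so for the second after the job is handed in, with the robot touching nothing.
It also fails if it takes over 62 s, if anything falls off the work surface, if the arm or the gripper's body presses on something with over 40 N, if the wrist force passes 120 N, or if a joint passes its speed limit or range.

ROBOT

A 6-joint arm with a two-finger parallel gripper is mounted at the origin on a cart in front of the work surface, level with it; the furniture and walls round the work are solid. World frame = base frame: x ahead of the robot, y to its left, z up, the work surface at z = 0. Lengths are in mm, angles in rad, forces in N, time in s.
With the tool pointing down it reaches from about 350 to 775 mm from the base axis. Payload 7.3 kg.
Tool frame: the origin (TCP) lies on the centre line of the jaws, within the pads' length; the fingertips stand finger_overhang ahead of it and the grasp point (between the pads) lies 8 mm behind it (finger_overhang is the distance from the TCP to the fingertips, in mm); z points along the fingers, y is the line along which they close (so a half turn about z gives the same grasp; the last joint's range is limited). The gripper opens to 92 mm and grips with 3 to 60 N. Pads are 19 mm wide; open, the fingers measure 130 mm over their backs; the gripper's body (75 mm by 190 mm) begins 47 mm behind the grasp point.
Start: joints at [-1.371, 0.342, 1.524, -0, 1.275, -0.146], TCP at [177.972, -493.936, 211.741] pointing down, gripper open.
Joint ranges: [-2.53, 2.53], [-0.77, 2.02], [0.04, 2.7], [-1, 4.14], [0.28, 2.66], [-3.11, 3.11]. Speed limits (rad/s): [2.57, 2.57, 3.14, 3.14, 3.14, 3.14].

INTERFACE

Orientations are given as [roll, pitch, yaw] about the fixed x, y, z axes, in that order (R = Rz(yaw) Ry(pitch) Rx(roll)).
In Python, from plant import get_obs, capture, close_job, finger_overhang gives the robot as it stands.
- The arm moves only by the shell command python3 -m inch 'ROWS'. ROWS is JSON, one flat list of numbers, 7 for each row, row after row: the turn, a rotation vector about the tool's x, y, z scaled (see below), then the shift along the tool's x, y, z scaled (see below), then the closure, from -1 (fully open) to 1 (shut). In form: [ax, ay, az, tx, ty, tz, gripper, ax, ay, az, tx, ty, tz, gripper, ...]. A call has 1 to 10 rows; each row shifts and turns the commanded pose from where the row before left it, along the tool's axes as they then stand; what a row does not reach is not made up. The controller multiplies each number of a shift by 0.8 m and each number of a turn by 1.5 rad. A row lasts 1/12 s, in which the tool goes at most 41.7 mm and 7.16 degrees, less where a joint would pass 70% of its speed; a pose out of reach is approached as far as the arm can. A call with a number of a shift or a turn outside -1 to 1 is refused whole. A call with a gripper value outside its range is refused whole. The fingers move at their own pace and stop on an object; the grip force is fixed at half the most. Time passes only in rows, so rows that do not move let the fingers close. It gives the time, the measured TCP pose, the force, the opening and the grip force at its end, in the units of the state.
- get_obs(): the state, without advancing time (a new reading comes with each control period).
- capture(name): name is "scene" or "top" or "wrist"; returns a dict with "image" (400x640x3 uint8, red, green, blue), "mtx" (3x3 intrinsics, pixels), "pose" (4x4, takes a point from camera to world coordinates). Camera axes: x right, y up, looking along -z (the intrinsics and any distortion apply to the point x, -y, -z); pixel columns grow to the right and rows downward; lengths in mm; the calibration is good to about 2 mm. A picture is of the moment at which its call begins. There is no depth.
- close_job(): hands the job in; it is judged then, once.
The state is a dict: "time": time; "joint_positions": joint angles; "dq": joint speeds; "tau": joint torques, N m; "tool_pos": TCP position; "tcp_rot": TCP orientation; "contact_force": force on the tool from outside, world axes, zero at the start; "moment": the same for the moment, N m; "grip_width": finger opening in mm; "finger_force": force on a finger pad.
Only numpy, scipy, OpenCV 4.12 (cv2) and the standard library are available. Lean on these libraries where they do the work, as an engineer would, in place of code of your own. Each camera call takes 0.05 s, during which the arm holds its last target. There are 200 camera calls.

## Working session

There is one attempt and no reset: what is moved stays moved. The work goes in short steps, Python scripts to look and compute and a shell command to move; the robot and the scene stay as the last step left them, time stands still between calls to the robot, and variables do not carry over. Pictures are saved under pics/ and viewed, at most 10 in all, crops included, and the job is handed in when it is done.

```bash
ls; mkdir -p pics; python3 - <<'E'
from plant import get_obs, capture, finger_overhang
import cv2
print(finger_overhang, get_obs())
for n in ("scene","top"):
    c=capture(n); cv2.imwrite(f"pics/{n}0.png",c["image"][:,:,::-1]); print(c["mtx"],c["pose"])
E
```

```text
pics
11.0 {'time': 0.0, 'joint_positions': array([-1.37100437e+00,  3.42684302e-01,  1.52499638e+00,  1.47056800e-05,
        1.27543237e+00, -1.45998780e-01]), 'dq': array([ 0.00167657,  0.00056623,  0.00112351, -0.0009241 ,  0.00023551,
        0.0003018 ]), 'tau': array([-2.46486015e-03, -4.31256795e+01, -2.44222176e+01,  7.16584828e-02,
        5.60771464e-02, -1.44944620e-04]), 'tool_pos': array([ 177.88351255, -493.48820984,  211.07213874]), 'tcp_rot': array([-3.14009048e+00, -2.35101246e-04,  3.45786265e-01]), 'contact_force': array([-0.41372287, -0.60075251,  0.68737907]), 'moment': array([-0.00766873,  0.03504414, -0.0620507 ]), 'finger_force': 0.0, 'grip_width': 91.54489756794612}
[[410.93827801   0.         327.97996168]
 [  0.         410.93827801 202.63874293]
 [  0.           0.           1.        ]] [[-7.11488892e-01  3.91298657e-01 -5.83668500e-01 -5.27675395e+01]
 [-7.02354289e-01 -3.70049647e-01  6.08080349e-01  5.88985376e+02]
 [ 2.19547010e-02  8.42584488e-01  5.38116504e-01  6.18715745e+02]
 [ 0.00000000e+00  0.00000000e+00  0.00000000e+00  1.00000000e+00]]
[[456.78757676   0.         320.21481694]
 [  0.         456.78757676 200.79510093]
 [  0.           0.           1.        ]] [[-5.81152483e-03  9.83854092e-01 -1.78878036e-01  3.71311597e+02]
 [-9.99586044e-01 -1.07560078e-02 -2.66842332e-02 -4.71814905e+01]
 [-2.81774055e-02  1.78648912e-01  9.83509329e-01  1.12376224e+03]
 [ 0.00000000e+00  0.00000000e+00  0.00000000e+00  1.00000000e+00]]
```

View pics/top0.png

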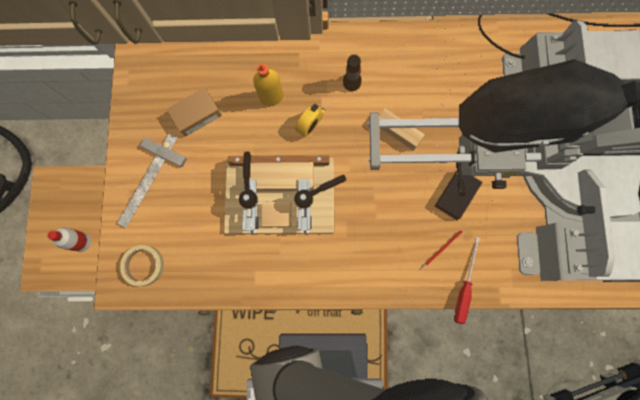

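View pics/scene0.png

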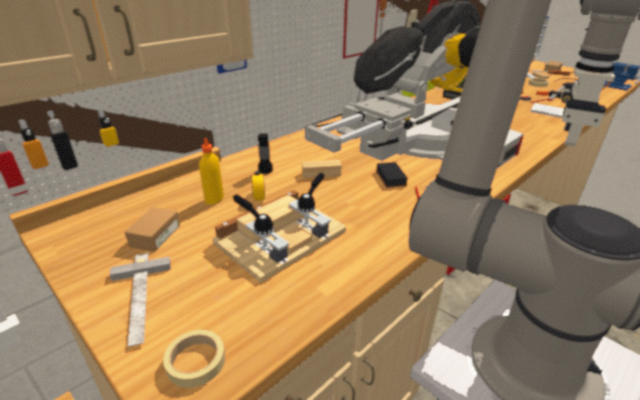

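The top view shows the right hub at about (303,198) with its lever out to (344,178), and the left hub at (248,198) with its lever up to (247,155). The scene view agrees. Next I'll measure the hubs and the bar.

```bash
cat > h.py <<'E'
import numpy as np, cv2
def ray(c,u,v,z):
    K,P=c["mtx"],c["pose"]
    d=P[:3,:3]@np.array([(u-K[0,2])/K[0,0],-(v-K[1,2])/K[1,1],-1]); o=P[:3,3]
    return (o+d*(z-o[2])/d[2])[:2]
E
python3 - <<'E'
from h import *; from plant import capture
c=capture("top"); im=c["image"]
roi=im[140:240,225:355].astype(int)
m=((roi.max(2)<75)).astype(np.uint8)
n,l,s,ce=cv2.connectedComponentsWithStats(m)
for i in range(1,n):
    if s[i,4]<60: continue
    mm=(l==i).astype(np.uint8)
    d=cv2.distanceTransform(mm,cv2.DIST_L2,5); v,u=np.unravel_index(d.argmax(),d.shape)
    w=(d>d.max()-1.2); vv,uu=np.nonzero(w); hu,hv=uu.mean()+225,vv.mean()+140
    ys,xs=np.nonzero(mm); p=np.array([ray(c,x+225,y+140,110) for x,y in zip(xs,ys)])
    h=ray(c,hu,hv,103.5); r=np.linalg.norm(p-h,axis=1); q=p[(r>42)&(r<112)]
    mx=q.mean(0); a=np.arctan2(*(mx-h)[::-1])
    print(s[i],"hub",hu,hv,h.round(1),"rmax",r.max().round(1),"bar mean",mx.round(1),np.degrees(a).round(1))
cv2.imwrite("pics/t1.png",cv2.resize(im[140:240,225:355,::-1],None,fx=6,fy=6,interpolation=cv2.INTER_CUBIC))
E
```

```text
[ 14  12  18  56 399] hub 248.12698412698413 184.63492063492063 [596.4 145.9] rmax 76.0 bar mean [605.6 147.4] 9.7
[ 70  36  50  33 384] hub 305.7857142857143 201.14285714285714 [556.4  13.3] rmax 102.6 bar mean [597.  -46.3] -55.8
```

View pics/t1.png

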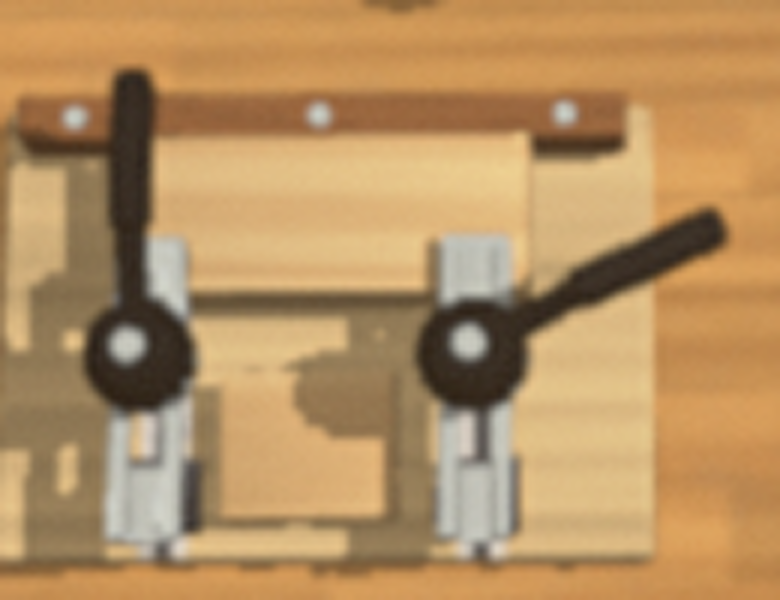

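The crop shows white hub caps at crop (469,341) on the right and (127,343) on the left. The right bar runs from crop (570,292) to (718,222), and the left bar from (131,225) to (133,72).

```bash
python3 - <<'E'
from h import *; from plant import capture, get_obs
c=capture("top")
f=lambda x,y,z: ray(c,225+(x+.5)/6-.5,140+(y+.5)/6-.5,z)
R=f(469,341,104);L=f(127,343,104)
for n,h,a,b in(("R",R,(570,292),(718,222)),("L",L,(131,225),(133,72))):
    A=f(*a,112);B=f(*b,112); d=B-A
    print(n,h.round(1),A.round(1),B.round(1),"bar ang",np.degrees(np.arctan2(d[1],d[0])).round(1),"tip r",np.linalg.norm(B-h).round(1),"hub->B",np.degrees(np.arctan2(*(B-h)[::-1])).round(1))
d=L-R; print("jig x heading",np.degrees(np.arctan2(d[1],d[0]))-90,"dist",np.linalg.norm(d))
print(get_obs()["tool_pos"])
E
```

```text
R [567.3  20.2] [584.2 -18.5] [610.6 -74.6] bar ang -64.8 tip r 104.2 hub->B -65.5
L [568.  150.6] [612.2 148.6] [672.6 149.2] bar ang 0.6 tip r 104.6 hub->B -0.8
jig x heading -0.30173443413416123 dist 130.39118875749872
[ 177.915277   -493.68449932  211.31605107]
```

```bash
python3 -m inch '[0,0,0,0.0428,-0.0214,0,-1,0,0,0,0.0428,-0.0214,0,-1,0,0,0,0.0428,-0.0214,0,-1,0,0,0,0.0428,-0.0214,0,-1,0,0,0,0.0428,-0.0214,0,-1,0,0,0,0.0428,-0.0214,0,-1,0,0,0,0.0428,-0.0214,0,-1,0,0,0,0.0428,-0.0214,0,-1,0,0,0,0.0428,-0.0214,0,-1,0,0,0,0.0428,-0.0214,0,-1]'
python3 -m inch '[0,0,0,0.0428,-0.0214,0,-1,0,0,0,0.0428,-0.0214,0,-1,0,0,0,0.0428,-0.0214,0,-1,0,0,0,0.0428,-0.0214,0,-1,0,0,0,0.0428,-0.0214,0,-1,0,0,0,0.0428,-0.0214,0,-1,0,0,-0.0788,0,0,0,0,0,0,-0.0788,0,0,0,0,0,0,-0.0788,0,0,0,0,0,0,-0.0788,0,0,0,0]'
python3 -m inch '[0,0,-0.0788,0,0,0,0,0,0,-0.0788,0,0,0,0,0,0,-0.0788,0,0,0,0,0,0,-0.0788,0,0,0,0,0,0,-0.0788,0,0,0,0,0,0,-0.0788,0,0,0,0,0,0,-0.0788,0,0,0,0,0,0,-0.0788,0,0,0,0,0,0,-0.0788,0,0,0,0,0,0,-0.0788,0,0,0,0]'
python3 -m inch '[0,0,0,0,0,0,0,0,0,0,0,0,0,0]'
python3 - <<'E'
from h import *; from plant import *
c=capture("wrist"); cv2.imwrite("pics/w1.png",c["image"][:,:,::-1]); o=get_obs(); print(o["tool_pos"],o["tcp_rot"],o["grip_width"],o["joint_positions"])
E
```

```text
time: 1.03
tool_pos: [443.0, -215.1, 211.7]
tcp_rot: [3.141, 0.0, 0.346]
contact_force: [-0.2, -0.1, 0.4]
grip_width: 91.8
finger_force: 0.0
time: 1.87
tool_pos: [600.5, -50.1, 211.2]
tcp_rot: [-3.141, 0.001, 0.825]
contact_force: [-0.5, 0.5, -0.2]
grip_width: 69.7
finger_force: 0.0
time: 2.7
tool_pos: [600.4, -50.5, 211.4]
tcp_rot: [-3.141, -0.0, 2.006]
contact_force: [-0.3, 0.7, -0.1]
grip_width: 45.8
finger_force: 0.0
time: 2.87
tool_pos: [600.5, -50.5, 211.5]
tcp_rot: [-3.141, -0.0, 1.997]
contact_force: [0.6, 0.3, 0.7]
grip_width: 46.1
finger_force: 0.0
[600.45656445 -50.48279012 211.50250219] [-3.14127696e+00 -2.12649187e-04  1.99682681e+00] 46.05993667109446 [-2.10998755e-01  4.86524647e-01  1.29750618e+00 -1.72240302e-05
  1.35794208e+00 -6.37025630e-01]
```

View pics/w1.png

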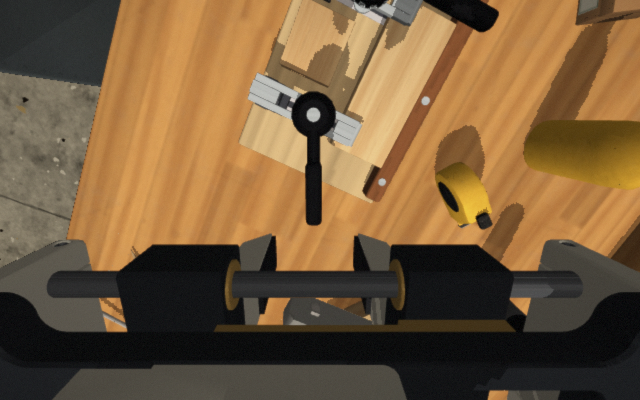

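The wrist view shows the hub cap at (314,115) and the bar running straight down from about (314,165) to a tip at (314,222).

```bash
python3 - <<'E'
from h import *; from plant import capture, get_obs
c=capture("wrist"); o=get_obs(); im=c["image"]
m=im.max(2)<60
for v in (170,185,200,215):
    u=np.nonzero(m[v,290:340])[0]+290; print(v,u.min(),u.max())
h=ray(c,313.5,115,104)
rows=[(v,(np.nonzero(m[v,290:340])[0]+290).mean()) for v in range(172,218)]
p=np.array([ray(c,u,v,115) for v,u in rows]); d=p[-1]-p[0]
print("hub",h.round(1),"ang",np.degrees(np.arctan2(d[1],d[0])),"hub->bar",np.degrees(np.arctan2(*(p.mean(0)-h)[::-1])), "tip",np.linalg.norm(ray(c,313.5,224,110)-h))
yaw=o["tcp_rot"][2]; t=o["tool_pos"][:2]; x=np.array([np.cos(yaw),np.sin(yaw)]); y=np.array([np.sin(yaw),-np.cos(yaw)])
print("hub in tool",(h-t)@x,(h-t)@y,"bar in tool",((p-t)@x)[[0,-1]],((p-t)@y)[[0,-1]],np.degrees(yaw))
E
```

```text
170 306 320
185 306 320
200 306 320
215 306 320
hub [567.3  21. ] ang -65.64885230435652 hub->bar -65.9655006048618 tip 105.50535164777955
hub in tool 78.88883627379624 -0.6364416401485267 bar in tool [ 27.42708986 -17.38970758] [-1.12190211 -1.19072868] 114.43913856022499
```

```bash
python3 -m inch '[0,0,0,0.0013,-0.001,0.0284,0,0,0,0,0,0,0.0284,0,0,0,0,0,0,0.0284,0,0,0,0,0,0,0.0284,0,0,0,0,0,0,0.0284,0,0,0,0,0,0,0,0,0,0,0,0,0,0,0]'
python3 -m inch '[0,0,0,0,0,0,1,0,0,0,0,0,0,1,0,0,0,0,0,0,1,0,0,0,0,0,0,1,0,0,0,0,0,0,1,0,0,0,0,0,0,1,0,0,0,0,0,0,1]'
python3 -m inch '[0,0,0,0,0,0,1]'
```

```text
time: 3.55
tool_pos: [598.8, -49.8, 97.4]
tcp_rot: [-3.14, -0.001, 1.999]
contact_force: [-0.3, -0.1, 0.3]
grip_width: 46.1
finger_force: 0.0
time: 4.13
tool_pos: [599.7, -50.2, 98.5]
tcp_rot: [3.141, 0.001, 2.001]
contact_force: [0.7, -0.5, 0.5]
grip_width: 14.0
finger_force: 30.0
time: 4.22
tool_pos: [599.7, -50.1, 98.4]
tcp_rot: [3.141, 0.001, 2.001]
contact_force: [0.8, 0.2, 1.6]
grip_width: 14.1
finger_force: 30.0
```

```bash
python3 -m inch '[0,0,0.0465,0.0002,-0.0068,0,1,0,0,0.0465,0.0002,-0.0068,0,1,0,0,0.0465,0.0002,-0.0068,0,1,0,0,0,0,0,0,1]'
python3 -m inch '[0,0,0.0465,0.0002,-0.0068,0,1,0,0,0.0465,0.0002,-0.0068,0,1,0,0,0.0465,0.0002,-0.0068,0,1,0,0,0,0,0,0,1,0,0,0,0,0,0,1]'
```

```text
time: 4.55
tool_pos: [583.9, -55.6, 98.5]
tcp_rot: [3.141, 0.001, 1.789]
contact_force: [1.2, -0.6, 1.6]
grip_width: 14.3
finger_force: 30.0
time: 4.97
tool_pos: [568.2, -57.5, 98.4]
tcp_rot: [3.141, 0.001, 1.585]
contact_force: [0.2, -1.6, 2.0]
grip_width: 14.2
finger_force: 30.0
```

```bash
python3 -m inch '[0,0,0.0233,0.0001,-0.0034,0,1,0,0,0.0233,0.0001,-0.0034,0,1,0,0,0,0,0,0,1]'|sed -n 2,4p
python3 -m inch '[0,0,0.0233,0.0001,-0.0034,0,1,0,0,0,0,0,0,1]'|sed -n 2,4p
python3 -m inch '[0,0,0.0233,0.0001,-0.0034,0,1,0,0,0,0,0,0,1]'|sed -n 2,4p
```

```text
tool_pos: [562.8, -57.4, 98.4]
tcp_rot: [3.141, 0.001, 1.514]
contact_force: [-0.1, -2.7, 2.6]
tool_pos: [560.1, -57.2, 98.4]
tcp_rot: [3.141, 0.001, 1.479]
contact_force: [1.2, -2.9, 2.4]
tool_pos: [557.2, -56.9, 98.3]
tcp_rot: [3.141, 0.001, 1.444]
contact_force: [0.9, -3.8, 3.3]
```

```bash
python3 -m inch '[0,0,0.0233,0.0001,-0.0034,0,1,0,0,0,0,0,0,1]'|sed -n 2,4p
python3 -m inch '[0,0,0.0233,0.0001,-0.0034,0,1,0,0,0,0,0,0,1]'|sed -n 2,4p
```

```text
tool_pos: [554.5, -56.5, 98.3]
tcp_rot: [3.141, 0.001, 1.409]
contact_force: [0.9, -5.0, 3.2]
tool_pos: [551.7, -56.0, 98.3]
tcp_rot: [3.141, 0.001, 1.374]
contact_force: [1.3, -5.5, 3.7]
```

```bash
python3 -m inch '[0,0,0.0233,-0.0006,-0.0034,-0.0003,1,0,0,0,0,0,0,1]'|sed -n 2,4p
python3 -m inch '[0,0,0.0233,-0.0003,-0.0034,0,1,0,0,0,0,0,0,1]'|sed -n 2,4p
```

```text
tool_pos: [548.8, -55.4, 98.4]
tcp_rot: [-3.141, 0.0, 1.339]
contact_force: [1.1, -3.3, 2.5]
tool_pos: [546.0, -54.8, 98.3]
tcp_rot: [-3.141, -0.0, 1.304]
contact_force: [2.1, -2.7, 2.2]
```

```bash
python3 -m inch '[0,0,0.0233,-0.0001,-0.0034,0,1,0,0,0,0,0,0,1]'|sed -n 2,4p
python3 -m inch '[0,0,0.0233,-0.0001,-0.0034,0,1,0,0,0,0,0,0,1]'|sed -n 2,4p
```

```text
tool_pos: [543.4, -54.1, 98.2]
tcp_rot: [-3.141, -0.0, 1.269]
contact_force: [1.0, -1.3, 2.5]
tool_pos: [540.7, -53.3, 98.2]
tcp_rot: [-3.141, -0.0, 1.234]
contact_force: [2.0, -0.7, 1.2]
```

```bash
python3 -m inch '[0,0,0.0233,0,-0.0034,0,1,0,0,0,0,0,0,1]'|sed -n 2,4p
python3 -m inch '[0,0,0.0233,0,-0.0034,0,1,0,0,0,0,0,0,1]'|sed -n 2,4p
```

```text
tool_pos: [538.2, -52.4, 98.2]
tcp_rot: [-3.141, -0.0, 1.199]
contact_force: [1.9, -0.3, 0.2]
tool_pos: [535.7, -51.4, 98.2]
tcp_rot: [-3.141, -0.0, 1.164]
contact_force: [1.7, 0.6, 1.2]
```

```bash
python3 -m inch '[0,0,0.0233,0,-0.0034,0,1,0,0,0,0,0,0,1]'|sed -n 2,4p
python3 -m inch '[0,0,0.0233,0,-0.0034,0,1,0,0,0,0,0,0,1]'|sed -n 2,4p
```

```text
tool_pos: [533.2, -50.3, 98.2]
tcp_rot: [-3.141, -0.0, 1.129]
contact_force: [3.5, 0.1, 1.6]
tool_pos: [530.8, -49.1, 98.2]
tcp_rot: [-3.141, -0.0, 1.094]
contact_force: [2.7, 0.2, 1.0]
```

```bash
python3 -m inch '[0,0,0.0233,0.0001,-0.0034,0,1,0,0,0,0,0,0,1]'|sed -n 2,4p
python3 -m inch '[0,0,0.0233,0.0001,-0.0034,0,1,0,0,0,0,0,0,1]'|sed -n 2,4p
```

```text
tool_pos: [528.4, -47.9, 98.2]
tcp_rot: [-3.141, -0.0, 1.059]
contact_force: [1.7, 0.1, 0.7]
tool_pos: [526.1, -46.5, 98.3]
tcp_rot: [-3.141, -0.0, 1.024]
contact_force: [3.8, 1.1, -0.8]
```

```bash
python3 -m inch '[0,0,0.0233,0.0001,-0.0034,0,1,0,0,0,0,0,0,1]'|sed -n 2,4p
python3 -m inch '[0,0,0.0233,0.0001,-0.0034,0,1,0,0,0,0,0,0,1]'|sed -n 2,4p
```

```text
tool_pos: [523.8, -45.1, 98.3]
tcp_rot: [-3.141, -0.0, 0.989]
contact_force: [3.2, 1.7, -0.1]
tool_pos: [521.5, -43.6, 98.3]
tcp_rot: [-3.141, -0.0, 0.955]
contact_force: [2.7, -0.1, 1.0]
```

```bash
python3 -m inch '[0,0,0.0233,0.0001,-0.0034,0,1,0,0,0,0,0,0,1]'|sed -n 2,4p
python3 -m inch '[0,0,0.0233,0.0001,-0.0034,0,1,0,0,0,0,0,0,1]'|sed -n 2,4p
```

```text
tool_pos: [519.4, -42.0, 98.3]
tcp_rot: [-3.141, 0.0, 0.92]
contact_force: [2.9, 1.0, -0.0]
tool_pos: [518.0, -40.8, 98.6]
tcp_rot: [3.14, -0.0, 0.885]
contact_force: [4.4, -1.2, 0.4]
```

```bash
python3 -m inch '[0,0,0.0233,0.0001,-0.0034,0,1,0,0,0,0,0,0,1]'|sed -n 2,4p
python3 -m inch '[0,0,0.0117,0.0001,-0.0017,0,1,0,0,0,0,0,0,1]'
```

```text
tool_pos: [516.9, -39.7, 98.9]
tcp_rot: [3.137, -0.001, 0.85]
contact_force: [6.8, -3.5, -1.0]
time: 8.55
tool_pos: [516.4, -39.1, 99.0]
tcp_rot: [3.136, -0.001, 0.833]
contact_force: [7.3, -3.9, -1.3]
grip_width: 13.7
finger_force: 30.4
```

```bash
python3 -m inch '[0,0,0,0,-0.0025,0,1,0,0,0,0,0,0,1]'|sed -n 2,4p
python3 -m inch '[0,0,0,0,-0.0025,0,1,0,0,0,0,0,0,1,0,0,0,0,0,0,1]'|sed -n 2,4p
```

```text
tool_pos: [515.8, -38.4, 99.3]
tcp_rot: [3.134, -0.002, 0.834]
contact_force: [9.9, -7.1, -2.0]
tool_pos: [515.3, -37.7, 99.6]
tcp_rot: [3.132, -0.002, 0.834]
contact_force: [11.8, -8.9, -2.1]
```

```bash
python3 -m inch '[0,0,0,0,0.004,0,1,0,0,0,0,0,0,1]'|sed -n 2,4p
python3 -m inch '[0,0,0,0,0,0,0,0,0,0,0,0,0,0,0,0,0,0,0,0,0,0,0,0,0,0,0,0,0,0,0,0,0,0,0,0,0,0,0,0,0,0]'
python3 -m inch '[0,0,0,0,0,-0.0284,0,0,0,0,0,0,-0.0284,0,0,0,0,0,0,-0.0284,0,0,0,0,0,0,-0.0284,0,0,0,0,0,0,-0.0284,0,0,0,0,0,0,0,0,0,0,0,0,0,0,0]'
python3 - <<'E'
from h import *; from plant import *
c=capture("wrist"); cv2.imwrite("pics/w2.png",c["image"][:,:,::-1]); o=get_obs(); print(o["tool_pos"],o["tcp_rot"],o["grip_width"],o["joint_positions"])
E
```

```text
tool_pos: [516.2, -39.0, 99.0]
tcp_rot: [3.136, -0.001, 0.834]
contact_force: [7.5, -5.7, -0.7]
time: 9.63
tool_pos: [512.7, -36.9, 97.9]
tcp_rot: [-3.14, 0.001, 0.832]
contact_force: [-0.4, 0.2, 0.7]
grip_width: 44.8
finger_force: 0.0
time: 10.22
tool_pos: [513.8, -37.1, 212.7]
tcp_rot: [3.14, -0.001, 0.831]
contact_force: [-0.3, 0.3, -1.2]
grip_width: 45.7
finger_force: 0.0
[513.10568638 -36.92816418 211.51685851] [-3.14084817e+00  5.77323744e-04  8.31037216e-01] 46.154385208218166 [-2.20824044e-01  3.23443420e-01  1.55209131e+00 -1.38424390e-04
  1.26699072e+00  5.18976754e-01]
```

View pics/w2.png

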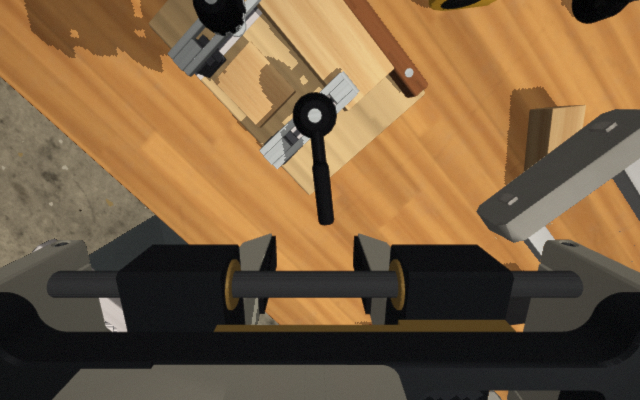

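The clamp lever is now free. The hub cap is at (315,115), and the bar runs from (319,165) to (326,222), skewed a few degrees from the tool axis. I'll measure the offset.

```bash
cat > m.py <<'E'
from h import *; from plant import capture, get_obs
c=capture("wrist"); o=get_obs(); m=c["image"].max(2)<60
rows=[(v,(np.nonzero(m[v,295:350])[0]+295).mean()) for v in range(172,216)]
p=np.array([ray(c,u,v,115) for v,u in rows]); d=p[-1]-p[0]
hv,hu=np.nonzero(c["image"][105:126,305:327].min(2)>140); h=ray(c,hu.mean()+305,hv.mean()+105,104)
yaw=o["tcp_rot"][2]; t=o["tool_pos"][:2]; x=np.array([np.cos(yaw),np.sin(yaw)]); y=np.array([np.sin(yaw),-np.cos(yaw)])
print("hub",h.round(1),"bar ang",np.degrees(np.arctan2(d[1],d[0])),"hub->bar",np.degrees(np.arctan2(*(p.mean(0)-h)[::-1])),"tool",np.degrees(yaw)-180)
print("hub in tool",(h-t)@x,(h-t)@y,"bar in tool",((p-t)@x)[[0,-1]],((p-t)@y)[[0,-1]])
E
python3 m.py
```

```text
hub [566.5  21.3] bar ang -126.06497483021757 hub->bar -125.85057802697462 tool -132.39197306112
hub in tool 79.22116832446416 0.4162755773661212 bar in tool [ 27.44122477 -15.29016197] [ 6.44431668 11.18228755]
```

```bash
python3 -m inch '[0,0,0,0.0021,0.0115,0,0,0,0,-0.0745,0,0,0,0,0,0,0,0,0,0,0,0,0,0,0,0,0,0]'
python3 m.py
```

```text
time: 10.65
tool_pos: [521.5, -42.2, 210.9]
tcp_rot: [-3.14, 0.001, 0.94]
contact_force: [0.3, 0.0, 0.4]
grip_width: 45.9
finger_force: 0.0
hub [566.6  21.4] bar ang -126.1706743544481 hub->bar -125.9875446051224 tool -126.1805410491672
hub in tool 77.90976532542709 -1.114144562334231 bar in tool [ 27.33894823 -15.30826225] [-0.8766064  -0.86926228]
```

```bash
python3 -m inch '[0,0,0,0,-0.0009,0.0283,0,0,0,0,0,0,0.0283,0,0,0,0,0,0,0.0283,0,0,0,0,0,0,0.0283,0,0,0,0,0,0,0.0283,0,0,0,0,0,0,0,0,0,0,0,0,0,0,0]'
python3 -m inch '[0,0,0,0,0,0,1,0,0,0,0,0,0,1,0,0,0,0,0,0,1,0,0,0,0,0,0,1,0,0,0,0,0,0,1,0,0,0,0,0,0,1,0,0,0,0,0,0,1,0,0,0,0,0,0,1]'
```

```text
time: 11.28
tool_pos: [520.4, -41.5, 98.1]
tcp_rot: [-3.139, 0.001, 0.941]
contact_force: [-0.3, 0.4, 1.0]
grip_width: 46.3
finger_force: 0.0
time: 11.95
tool_pos: [521.4, -41.7, 99.2]
tcp_rot: [3.141, -0.0, 0.942]
contact_force: [-1.2, -0.5, 3.3]
grip_width: 1.2
finger_force: 1.6
```

```bash
python3 - <<'E'
from h import *; from plant import *
o=get_obs(); print(o["grip_width"],o["finger_force"],o["contact_force"])
a=capture("wrist")["image"]; b=capture("top")["image"][140:240,225:355]
b=cv2.resize(b,(520,400),interpolation=cv2.INTER_CUBIC); a=cv2.resize(a,(640,400))[:,180:460]
cv2.imwrite("pics/w3.png",np.hstack([a,b])[:,:,::-1])
E
```

```text
1.1902103635406045 1.625805001531262 [-1.22617306 -0.51081716  3.31714148]
```

View pics/w3.png

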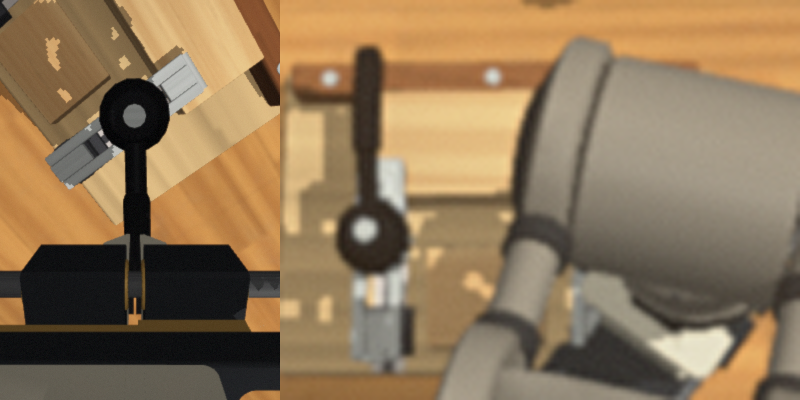

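```bash
python3 - <<'E'
from h import *; from plant import *
a=capture("wrist")["image"][190:340,235:395]
cv2.imwrite("pics/w4.png",cv2.resize(a,None,fx=4,fy=4,interpolation=cv2.INTER_CUBIC)[:,:,::-1])
o=get_obs(); print(o["grip_width"],o["finger_force"],o["time"])
E
```

```text
0.7096459236584358 1.87504714820534 12.1
```

View pics/w4.png

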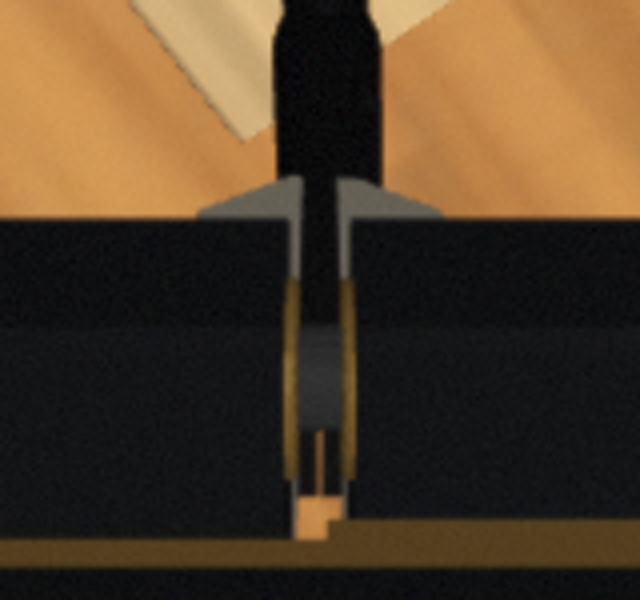

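```bash
python3 - <<'E'
from h import *; from plant import *
c=capture("scene"); P=np.linalg.inv(c["pose"]); K=c["mtx"]
def pr(p):
    q=P@np.array([*p,1]); return K[0,0]*q[0]/-q[2]+K[0,2], -K[1,1]*q[1]/-q[2]+K[1,2]
u,v=pr((521,-42,99)); x0,y0=int(u)-60,int(v)-55
for n,p in dict(tip=(521,-42,88),hub=(566.8,21,104),bartip=(566.8-107*.588,21-107*.809,106),bar43=(566.8-43*.588,21-43*.809,106)).items():
    a=pr(p); print(n,((a[0]-x0)*6,(a[1]-y0)*6))
cv2.imwrite("pics/s4.png",cv2.resize(c["image"][y0:y0+90,x0:x0+130],None,fx=6,fy=6,interpolation=cv2.INTER_CUBIC)[:,:,::-1])
E
```

```text
tip (np.float64(363.07668292410904), np.float64(355.2220045065398))
hub (np.float64(172.60051656126723), np.float64(334.40512142166415))
bartip (np.float64(435.27340363785174), np.float64(312.64884779070627))
bar43 (np.float64(279.15511512607463), np.float64(323.03483956504135))
```

View pics/s4.png

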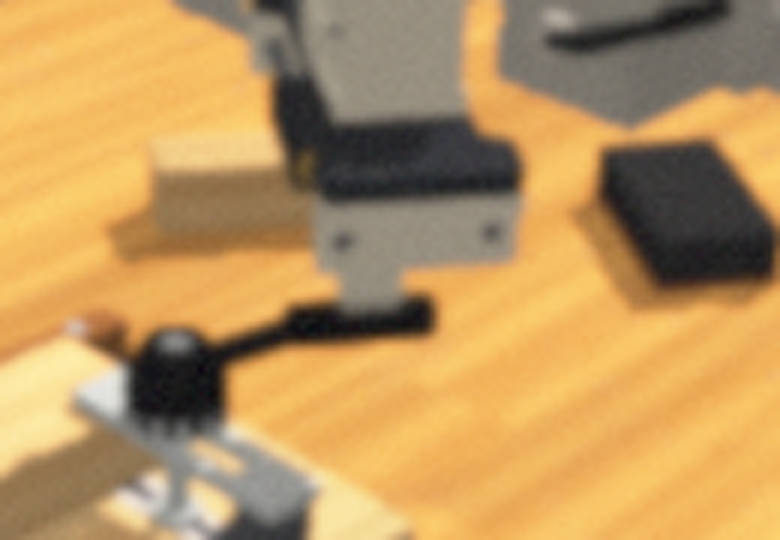

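```bash
python3 - <<'E'
from h import *; from plant import *
c=capture("wrist"); o=get_obs(); f=c["mtx"][0,0]
print("f",f,"camz",c["pose"][2,3],"cam",c["pose"][:3,3].round(1),c["pose"][:3,:3].round(2).tolist())
print(o["tool_pos"],o["tcp_rot"],o["joint_positions"],o["grip_width"],o["finger_force"],o["contact_force"])
for nm in ("pics/w1.png","pics/w2.png",None):
    im=cv2.imread(nm) if nm else c["image"]
    m=im.max(2)<60
    print(nm,"hub w px",[m[v,270:360].sum() for v in (110,115,120,125)],"bar w",[m[v,290:350].sum() for v in (200,205,210,215,220,225)])
E
```

```text
f 289.68213681208726 camz 272.2881899503184 cam [565.8  20.6 272.3] [[0.81, 0.56, 0.16], [-0.59, 0.78, 0.23], [0.0, -0.28, 0.96]]
[521.21633627 -41.71458345  98.96393359] [ 3.14101216e+00 -8.16461696e-05  9.42340170e-01] [-2.26402997e-01  4.57251567e-01  1.68714993e+00 -1.81049543e-04
  9.96625009e-01  4.02151476e-01] 0.3914001364782074 1.9995193340582773 [-0.44942584 -0.17327976  3.43652206]
pics/w1.png hub w px [np.int64(31), np.int64(28), np.int64(33), np.int64(40)] bar w [np.int64(15), np.int64(15), np.int64(15), np.int64(15), np.int64(14), np.int64(0)]
pics/w2.png hub w px [np.int64(32), np.int64(28), np.int64(31), np.int64(39)] bar w [np.int64(15), np.int64(15), np.int64(15), np.int64(15), np.int64(14), np.int64(0)]
None hub w px [np.int64(48), np.int64(46), np.int64(48), np.int64(53)] bar w [np.int64(26), np.int64(26), np.int64(26), np.int64(26), np.int64(26), np.int64(26)]
```

```bash
python3 - <<'E'
from h import *; from plant import *
c=capture("wrist"); o=get_obs(); m=c["image"].max(2)<60
w=[(v,int(m[v,290:350].sum())) for v in range(150,236,3)]; print(w)
h=np.array([566.8,21])
for v in (160,180,197,230): print(v,[np.linalg.norm(ray(c,317,v,z)-h).round(1) for z in (115,105,87)])
P=np.linalg.inv(c["pose"]);K=c["mtx"]; print(o["grip_width"], o["tool_pos"],o["time"])
E
```

```text
[(150, 21), (153, 21), (156, 20), (159, 20), (162, 20), (165, 20), (168, 20), (171, 20), (174, 20), (177, 20), (180, 20), (183, 20), (186, 21), (189, 21), (192, 21), (195, 23), (198, 25), (201, 26), (204, 26), (207, 26), (210, 26), (213, 26), (216, 26), (219, 26), (222, 26), (225, 26), (228, 26), (231, 26), (234, 22)]
160 [np.float64(23.1), np.float64(24.5), np.float64(27.0)]
180 [np.float64(34.1), np.float64(36.2), np.float64(40.0)]
197 [np.float64(43.9), np.float64(46.6), np.float64(51.5)]
230 [np.float64(63.8), np.float64(67.7), np.float64(74.9)]
0.5529043847724046 [521.18948572 -41.71899817  98.93012382] 12.25
```

```bash
python3 - <<'E'
import plant; print(plant.finger_overhang, plant.get_obs()["grip_width"], plant.get_obs()["time"])
E
python3 -m inch '[0,0,0,0,0,-0.0125,1,0,0,0,0,0,0,1,0,0,0,0,0,0,1]'
```

```text
11.0 0.5529043847724046 12.25
time: 12.5
tool_pos: [521.3, -41.7, 109.2]
tcp_rot: [3.141, -0.0, 0.942]
contact_force: [0.6, -0.8, -0.3]
grip_width: -0.0
finger_force: 0.0
```

```bash
python3 -m inch '[0,0,0,0,0,-0.0256,0,0,0,0,0,0,-0.0256,0,0,0,0,0,0,-0.0256,0,0,0,0,0,0,-0.0256,0,0,0,0,0,0,-0.0256,0,0,0,0,0,0,0,0,0,0,0,0,0,0,0,0,0,0,0,0,0,0,0,0,0,0,0,0,0]'
python3 m.py
```

```text
time: 13.25
tool_pos: [520.3, -41.5, 209.8]
tcp_rot: [-3.139, 0.001, 0.942]
contact_force: [0.4, 0.6, 0.1]
grip_width: 45.6
finger_force: 0.0
hub [566.6  21.4] bar ang -125.24103177827904 hub->bar -125.30078934541814 tool -126.00756339997557
hub in tool 78.04055526049866 0.4341500990035216 bar in tool [ 27.53271474 -14.93045071] [0.80808106 1.37620844]
```

```bash
python3 -m inch '[0,0,-0.008,0,0.001,0.032,0,0,0,0,0,0,0.032,0,0,0,0,0,0,0.032,0,0,0,0,0,0,0.032,0,0,0,0,0,0,0.032,0,0,0,0,0,0,0,0,0,0,0,0,0,0,0]'
python3 -m inch '[0,0,0,0,0,0,1,0,0,0,0,0,0,1,0,0,0,0,0,0,1,0,0,0,0,0,0,1,0,0,0,0,0,0,1,0,0,0,0,0,0,1,0,0,0,0,0,0,1,0,0,0,0,0,0,1]'
```

```text
time: 13.88
tool_pos: [520.5, -41.8, 81.9]
tcp_rot: [-3.138, 0.002, 0.954]
contact_force: [0.5, -0.3, 0.4]
grip_width: 46.0
finger_force: 0.0
time: 14.55
tool_pos: [521.9, -42.2, 83.5]
tcp_rot: [3.141, -0.0, 0.954]
contact_force: [0.1, 0.1, 3.2]
grip_width: 15.7
finger_force: 30.0
```

```bash
python3 -m inch '[0,0,0.0233,0,-0.0034,0,1,0,0,0,0,0,0,1]'|sed -n 2,4p
python3 -m inch '[0,0,0.0233,0,-0.0034,0,1,0,0,0,0,0,0,1]'|sed -n 2,4p
```

```text
tool_pos: [519.8, -40.7, 83.5]
tcp_rot: [3.14, -0.0, 0.918]
contact_force: [1.0, -2.3, 2.9]
tool_pos: [518.3, -39.5, 83.6]
tcp_rot: [3.139, -0.0, 0.885]
contact_force: [2.5, -3.1, 2.9]
```

```bash
python3 -m inch '[0,0,0.0233,0,-0.0034,0,1,0,0,0,0,0,0,1]'|sed -n 2,4p
python3 -m inch '[0,0,0.0233,0,-0.0034,0,1,0,0,0,0,0,0,1]'|sed -n 2,4p
python3 -m inch '[0,0,0,0,-0.0034,0,1,0,0,0,0,0,0,1,0,0,0,0,0,0,1]'|sed -n 2,6p
```

```text
tool_pos: [517.2, -38.3, 83.8]
tcp_rot: [3.136, -0.001, 0.851]
contact_force: [5.2, -4.5, 0.3]
tool_pos: [516.3, -37.3, 84.2]
tcp_rot: [3.134, -0.002, 0.816]
contact_force: [8.3, -6.7, -0.9]
tool_pos: [515.8, -36.5, 84.5]
tcp_rot: [3.13, -0.003, 0.817]
contact_force: [11.4, -11.4, -2.4]
grip_width: 16.0
finger_force: 30.2
```

```bash
python3 -m inch '[0,0,0,0,0.005,0,1,0,0,0,0,0,0,1]'|sed -n 2,4p
python3 -m inch '[0,0,0,0,0,0,0,0,0,0,0,0,0,0,0,0,0,0,0,0,0,0,0,0,0,0,0,0,0,0,0,0,0,0,0,0,0,0,0,0,0,0]'
python3 -m inch '[0,0,0,0,0,-0.032,0,0,0,0,0,0,-0.032,0,0,0,0,0,0,-0.032,0,0,0,0,0,0,-0.032,0,0,0,0,0,0,-0.032,0,0,0,0,0,0,0,0,0,0,0,0,0,0,0]'
python3 m.py
```

```text
tool_pos: [516.7, -37.8, 83.8]
tcp_rot: [3.136, -0.002, 0.817]
contact_force: [5.8, -6.3, 0.4]
time: 16.13
tool_pos: [513.3, -36.0, 82.8]
tcp_rot: [-3.14, 0.001, 0.815]
contact_force: [0.0, -0.7, 0.5]
grip_width: 45.3
finger_force: 0.0
time: 16.72
tool_pos: [514.4, -36.2, 212.2]
tcp_rot: [3.14, -0.001, 0.815]
contact_force: [0.2, 0.5, -0.1]
grip_width: 45.8
finger_force: 0.0
hub [566.6  21.4] bar ang -126.42430737301017 hub->bar -125.89992338589485 tool -133.31844291831624
hub in tool 78.17363905435572 -0.885384097822331 bar in tool [ 27.73026667 -15.09937157] [ 5.6806028  10.85911059]
```

```bash
python3 -m inch '[0,0,-0.04,0.001,0.011,0,0,0,0,-0.04,0,0,0,0,0,0,0,0,0,0,0,0,0,0,0,0,0,0,0,0,0,0,0,0,0]'
python3 m.py
```

```text
time: 17.18
tool_pos: [520.4, -41.5, 210.2]
tcp_rot: [-3.14, 0.001, 0.933]
contact_force: [0.5, -0.1, 0.3]
grip_width: 45.8
finger_force: 0.0
hub [566.6  21.4] bar ang -125.17654675681119 hub->bar -125.77515711953053 tool -126.52472452775123
hub in tool 77.9845319981753 -0.4764715666575698 bar in tool [ 27.46019244 -15.06983053] [-0.14192939  0.85899278]
```

```bash
python3 -m inch '[0,0,-0.003,0,0.0003,0.032,0,0,0,0,0,0,0.032,0,0,0,0,0,0,0.032,0,0,0,0,0,0,0.032,0,0,0,0,0,0,0.032,0,0,0,0,0,0,0,0,0,0,0,0,0,0,0]'
python3 -m inch '[0,0,0,0,0,0,1,0,0,0,0,0,0,1,0,0,0,0,0,0,1,0,0,0,0,0,0,1,0,0,0,0,0,0,1,0,0,0,0,0,0,1,0,0,0,0,0,0,1,0,0,0,0,0,0,1]'
```

```text
time: 17.82
tool_pos: [520.4, -41.6, 82.5]
tcp_rot: [-3.139, 0.001, 0.938]
contact_force: [0.3, 0.4, 1.0]
grip_width: 45.6
finger_force: 0.0
time: 18.48
tool_pos: [521.3, -41.9, 83.5]
tcp_rot: [3.141, -0.0, 0.939]
contact_force: [-1.6, -0.1, 2.8]
grip_width: 15.9
finger_force: 30.0
```

```bash
python3 -m inch '[0,0,0,0,0,-0.003,1,0,0,0,0,0,-0.003,1,0,0,0,0,0,-0.003,1,0,0,0,0,0,-0.003,1,0,0,0,0,0,-0.003,1,0,0,0,0,0,0,1,0,0,0,0,0,0,1]'
```

```text
time: 19.07
tool_pos: [521.2, -41.5, 95.0]
tcp_rot: [-3.141, -0.0, 0.939]
contact_force: [4.0, 3.6, -7.2]
grip_width: 15.7
finger_force: 30.0
```

```bash
python3 -m inch '[0,0,-0.0349,0.0007,0.00505,0,1,0,0,-0.0349,0.0002,0.00505,0,1,0,0,-0.0349,0.0002,0.00505,0,1,0,0,-0.0349,0.0002,0.00505,0,1,0,0,0,0,0,0,1]'
```

```text
time: 19.48
tool_pos: [535.4, -49.5, 94.7]
tcp_rot: [-3.14, 0.0, 1.15]
contact_force: [1.3, 2.4, -5.8]
grip_width: 15.8
finger_force: 30.0
```

```bash
python3 -m inch '[0,0,-0.0698,0.0007,0.0101,0,1,0,0,-0.0698,0.0005,0.0101,0,1,0,0,-0.0698,0.0005,0.0101,0,1,0,0,-0.0698,0.0005,0.0101,0,1,0,0,-0.0698,0.0005,0.0101,0,1,0,0,-0.0698,0.0005,0.0101,0,1,0,0,0,0,0,0,1]'
```

```text
time: 20.07
tool_pos: [582.6, -54.2, 94.3]
tcp_rot: [-3.139, -0.001, 1.779]
contact_force: [-1.2, 2.3, -6.9]
grip_width: 16.3
finger_force: 30.0
```

```bash
python3 -m inch '[0,0,-0.0698,0.0005,0.0101,0,1,0,0,-0.0698,0.0005,0.0101,0,1,0,0,-0.0698,0.0005,0.0101,0,1,0,0,-0.0698,0.0005,0.0101,0,1,0,0,-0.0698,0.0005,0.0101,0,1,0,0,-0.0698,0.0005,0.0101,0,1,0,0,0,0,0,0,1]'
```

```text
time: 20.65
tool_pos: [623.5, -30.4, 94.3]
tcp_rot: [-3.139, -0.002, 2.406]
contact_force: [-2.2, 0.8, -7.5]
grip_width: 15.6
finger_force: 30.0
```

```bash
python3 -m inch '[0,0,-0.0698,0.0005,0.0101,0,1,0,0,-0.0698,0.0005,0.0101,0,1,0,0,-0.0698,0.0005,0.0101,0,1,0,0,-0.0698,0.0005,0.0101,0,1,0,0,-0.0698,0.0005,0.0101,0,1,0,0,-0.0698,0.0005,0.0101,0,1,0,0,0,0,0,0,1,0,0,0,0,0,0,1]'
```

```text
time: 21.32
tool_pos: [642.8, 12.0, 94.5]
tcp_rot: [-3.141, -0.003, 3.026]
contact_force: [-4.0, 0.4, -7.8]
grip_width: 15.8
finger_force: 30.0
```

```bash
python3 -m inch '[0,0,-0.0058,0.0005,0.0008,0.002,1,0,0,0,0,0,0.002,1,0,0,0,0,0,0,1]'|sed -n 2,4p
python3 -m inch '[0,0,0,0,0,0,0,0,0,0,0,0,0,0,0,0,0,0,0,0,0,0,0,0,0,0,0,0,0,0,0,0,0,0,0,0,0,0,0,0,0,0]'
python3 -m inch '[0,0,0,0,0,-0.03,0,0,0,0,0,0,-0.03,0,0,0,0,0,0,-0.03,0,0,0,0,0,0,-0.03,0,0,0,0,0,0,-0.03,0,0,0,0,0,0,0,0,0,0,0,0,0,0,0]'
python3 m.py; python3 - <<'E'
from h import *; from plant import *
c=capture("wrist"); cv2.imwrite("pics/w5.png",c["image"][:,:,::-1])
c=capture("scene"); P=np.linalg.inv(c["pose"]); K=c["mtx"]
E
```

```text
tool_pos: [643.0, 12.8, 91.3]
tcp_rot: [-3.141, -0.002, 3.039]
contact_force: [-5.0, 1.6, -6.2]
time: 22.07
tool_pos: [644.4, 13.1, 92.4]
tcp_rot: [-3.141, 0.001, 3.042]
contact_force: [0.1, 0.1, -1.4]
grip_width: 45.4
finger_force: 0.0
time: 22.65
tool_pos: [644.8, 13.1, 213.7]
tcp_rot: [-3.142, 0.004, 3.042]
contact_force: [0.5, 0.7, -0.4]
grip_width: 45.7
finger_force: 0.0
hub [566.5  21.4] bar ang -5.726150748804671 hub->bar -6.192871520667822 tool -5.722490460709992
hub in tool 77.91450841419378 0.3562436206030237 bar in tool [ 25.34198343 -17.76855152] [0.17701177 0.17425769]
```

View pics/w5.png

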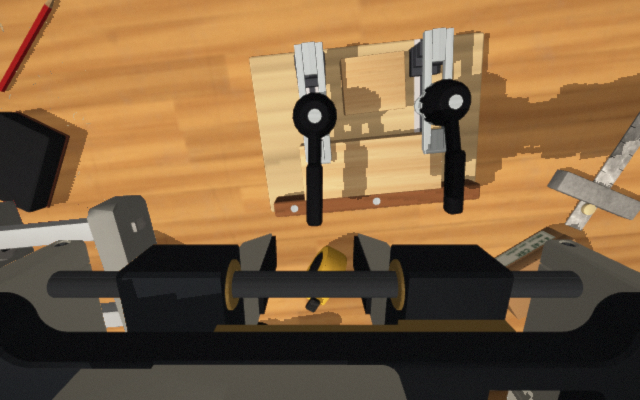

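The wrist view shows the right lever (hub at (315,115), tip at (315,222)) pointing back alongside the left one, and it measures about -6° in heading. I'll check that it's fully down by comparing the hub height in the scene camera with the start picture.

```bash
python3 - <<'E'
from h import *; from plant import *
c=capture("scene"); P=np.linalg.inv(c["pose"]); K=c["mtx"]
def pr(p):
    q=P@np.array([*p,1]); return np.array([K[0,0]*q[0]/-q[2]+K[0,2], K[1,1]*q[1]/q[2]+K[1,2]])
a=cv2.cvtColor(cv2.imread("pics/scene0.png"),cv2.COLOR_BGR2GRAY); b=cv2.cvtColor(c["image"],cv2.COLOR_RGB2GRAY)
u=pr((566.8,21,104)); print(u, "10mm up ->",pr((566.8,21,114))-u)
x,y=u.round().astype(int)
up=lambda i:cv2.resize(i,None,fx=4,fy=4,interpolation=cv2.INTER_CUBIC)
for nm,(x,y) in dict(right=(x,y),left=pr((567.5,150.8,104)).round().astype(int)).items():
    t=up(a[y-4:y+5,x-6:x+7]); s=up(b[y-12:y+13,x-14:x+15])
    r=cv2.matchTemplate(s,t,cv2.TM_CCOEFF_NORMED); _,v,_,l=cv2.minMaxLoc(r); print(nm,v,"shift px",(l[0]-32)/4,(l[1]-32)/4)
E
python3 -m inch '[0,0,0,0,0,0,1,0,0,0,0,0,0,1,0,0,0,0,0,0,1,0,0,0,0,0,0,1,0,0,0,0,0,0,1,0,0,0,0,0,0,1,0,0,0,0,0,0,1,0,0,0,0,0,0,1]'
```

```text
[305.76675276 194.7341869 ] 10mm up -> [-0.02995372 -3.58169084]
right 0.5741399526596069 shift px 0.25 0.0
left 0.9982689619064331 shift px 0.0 0.0
time: 23.52
tool_pos: [644.0, 13.2, 212.0]
tcp_rot: [-3.142, 0.0, 3.042]
contact_force: [1.1, 1.2, -0.6]
grip_width: 1.2
finger_force: 0.0
```

```bash
python3 -m inch '[0,0,0,0,0,0.03,1,0,0,0,0,0,0.03,1,0,0,0,0,0,0.03,1,0,0,0,0,0,0.03,1,0,0,0,0,0,0.005,1,0,0,0,0,0,0,1,0,0,0,0,0,0,1]'|sed -n 2,4p
python3 -m inch '[0,0,0,0,0,0.004,1,0,0,0,0,0,0.003,1,0,0,0,0,0,0,1,0,0,0,0,0,0,1]'|sed -n 2,4p
```

```text
tool_pos: [644.6, 13.1, 113.1]
tcp_rot: [-3.141, 0.001, 3.042]
contact_force: [0.3, 0.2, 0.2]
tool_pos: [644.2, 13.2, 106.9]
tcp_rot: [-3.141, 0.001, 3.042]
contact_force: [0.7, 0.2, 0.3]
```

```bash
python3 -m inch '[0,0,0,0,0,0.002,1,0,0,0,0,0,0,1,0,0,0,0,0,0,1]'|sed -n 2,4p
python3 -m inch '[0,0,0,0,0,0.002,1,0,0,0,0,0,0,1,0,0,0,0,0,0,1]'|sed -n 2,4p
```

```text
tool_pos: [644.0, 13.2, 104.8]
tcp_rot: [-3.141, 0.0, 3.042]
contact_force: [0.4, -0.3, -0.8]
tool_pos: [643.9, 13.2, 103.0]
tcp_rot: [-3.141, -0.0, 3.042]
contact_force: [0.6, -0.2, 0.4]
```

```bash
python3 -m inch '[0,0,0,0,0,0.002,1,0,0,0,0,0,0,1,0,0,0,0,0,0,1]'|sed -n 2,4p
python3 -m inch '[0,0,0,0,0,0.002,1,0,0,0,0,0,0,1,0,0,0,0,0,0,1]'|sed -n 2,4p
```

```text
tool_pos: [643.9, 13.2, 101.4]
tcp_rot: [-3.141, -0.0, 3.042]
contact_force: [-0.3, -0.6, -0.6]
tool_pos: [644.2, 13.2, 100.1]
tcp_rot: [-3.142, 0.001, 3.042]
contact_force: [0.6, -1.1, 1.8]
```

The touch comes at TCP z of about 100.5, the same height as when it was down before, so the lever is fully seated. I'll retreat, do one last check and hand in.

```bash
python3 -m inch '[0,0,0,0,0,-0.028,1,0,0,0,0,0,-0.028,1,0,0,0,0,0,-0.028,1,0,0,0,0,0,-0.028,1,0,0,0,0,0,-0.028,1,0,0,0,0,0,0,1,0,0,0,0,0,0,1,0,0,0,0,0,0,1]'
python3 m.py && python3 -c "
from plant import *
print(close_job())"
```

```text
time: 26.1
tool_pos: [643.4, 13.3, 210.8]
tcp_rot: [-3.141, -0.002, 3.042]
contact_force: [-0.6, -0.9, -0.4]
grip_width: 0.2
finger_force: 0.0
hub [566.4  21.3] bar ang -5.7241657331146305 hub->bar -6.225611437553326 tool -5.722595614713839
hub in tool 77.19918916618155 0.35126681071699173 bar in tool [ 27.0064809  -15.59547588] [0.19637651 0.19520906]
the job is handed in; nothing more can be done
None
```

I handed the job in at about 26 s: the right clamp was tightened to a firm stop (about 16 N at the grip) and let go, then its lever was taken afresh, lifted, swung in and dropped fully into the tooth about 6° off straight back. My first regrasp closed above the bar and gripped nothing, so I lowered the grip, tightened again and regrasped.

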